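# Flute head joints onto their colour-matched drying cradles

## Task

Lay each of the four bamboo flute head joints in the drying cradle of the same colour as its thread bindings, centred along the cradle and lying level in both V saddles, and let go. Leave the amber jar standing where it is.

Things in the scene. Friction and masses are not known exactly. Their poses are not given: they have to be found in the camera images.
- joint_red: loose bamboo flute head joint with red thread bindings: round rod 140 mm long, 26 mm diameter, 50 to 100 g, lying level; at each end an eight-sided brass ferrule, 28 mm across flats, 12 mm long, that stops it rolling. Origin: mid-length, on the rod's axis (14 mm above the table at the start); x along the rod. Grip its plain middle part.
- cradle_red: all-red fixed cradle: base 110x70x8 mm, two 45-degree V saddles 10 mm thick, 38 mm either side of the middle along x (66 mm free between), tops 46 mm up. Origin: centre of underside, on the table; x along the cradle, the way the rod lies (either end first). Seated rod: axis 45 mm above the table, ferrules outside the saddles (15 mm play each way).
- joint_blue: loose bamboo flute head joint with blue thread bindings: round rod 140 mm long, 26 mm diameter, 50 to 100 g, lying level; at each end an eight-sided brass ferrule, 28 mm across flats, 12 mm long, that stops it rolling. Origin: mid-length, on the rod's axis (14 mm above the table at the start); x along the rod. Grip its plain middle part.
- cradle_blue: all-blue fixed cradle: base 110x70x8 mm, two 45-degree V saddles 10 mm thick, 38 mm either side of the middle along x (66 mm free between), tops 46 mm up. Origin: centre of underside, on the table; x along the cradle, the way the rod lies (either end first). Seated rod: axis 45 mm above the table, ferrules outside the saddles (15 mm play each way).
- joint_yellow: loose bamboo flute head joint with yellow thread bindings: round rod 140 mm long, 26 mm diameter, 50 to 100 g, lying level; at each end an eight-sided brass ferrule, 28 mm across flats, 12 mm long, that stops it rolling. Origin: mid-length, on the rod's axis (14 mm above the table at the start); x along the rod. Grip its plain middle part.
- cradle_yellow: all-yellow fixed cradle: base 110x70x8 mm, two 45-degree V saddles 10 mm thick, 38 mm either side of the middle along x (66 mm free between), tops 46 mm up. Origin: centre of underside, on the table; x along the cradle, the way the rod lies (either end first). Seated rod: axis 45 mm above the table, ferrules outside the saddles (15 mm play each way).
- joint_green: loose bamboo flute head joint with green thread bindings: round rod 140 mm long, 26 mm diameter, 50 to 100 g, lying level; at each end an eight-sided brass ferrule, 28 mm across flats, 12 mm long, that stops it rolling. Origin: mid-length, on the rod's axis (14 mm above the table at the start); x along the rod. Grip its plain middle part.
- cradle_green: all-green fixed cradle: base 110x70x8 mm, two 45-degree V saddles 10 mm thick, 38 mm either side of the middle along x (66 mm free between), tops 46 mm up. Origin: centre of underside, on the table; x along the cradle, the way the rod lies (either end first). Seated rod: axis 45 mm above the table, ferrules outside the saddles (15 mm play each way).
- jar: bystander: closed amber glass jar with a black cap, 40 mm in diameter and 45 mm tall, standing loose near the middle of the work area. Origin: centre of its underside; z up. Not to be disturbed.
There are look-alikes about, which are no part of the job. Of the things that look like the cradle_yellow, the largest one is meant.

How it is judged:
By the outcome, as a careful person would: the job done as asked, in the order asked, and still so for the second after the job is handed in, with the robot touching nothing.
It also fails if it takes over 128 s, if anything falls off the work surface, if the arm or the gripper's body presses on something with over 40 N, if the wrist force passes 120 N, or if a joint passes its speed limit or range.

## Robot

A 6-joint arm with a two-finger parallel gripper is mounted at the origin on the work surface. World frame = base frame: x ahead of the robot, y to its left, z up, the work surface at z = 0. Lengths are in m, angles in rad, forces in N, time in s.
With the tool pointing down it reaches from about 0.3 to 0.875 m from the base axis. Payload 6.4 kg.
Tool frame: the origin (TCP) lies on the mounting face of the last link; the fingertips stand 166 mm ahead of it and the grasp point (between the pads) lies 147 mm ahead of it; z points along the fingers, y is the line along which they close (so a half turn about z gives the same grasp; the last joint's range is limited). The gripper opens to 88 mm and grips with 3 to 60 N. Pads are 18 mm wide; open, the fingers measure 123 mm over their backs; the gripper's body (75 mm by 187 mm) begins 45 mm behind the grasp point.
Start: joints at [-1.505, 0.181, 1.607, -0, 1.354, -0.206], TCP at [0.154, -0.554, 0.405] pointing down, gripper open.
Joint ranges: [-2.99, 2.99], [-0.89, 2.07], [0.3, 2.58], [-1.14, 4.28], [0, 2.63], [-3.12, 3.12]. Speed limits (rad/s): [2.57, 2.57, 3.01, 3.14, 3.14, 3.14].

## Interface

Orientations are given as a unit quaternion [w, x, y, z].
In Python, from workcell import bot gives the robot as it stands.
- The arm moves only by the tool servo_tool, never from a script. Its argument "plan" is a list of rows, each a list of 6 numbers: the shift along the world's x, y, z each as a share of 150 mm, from -1 to 1, then the turn, a rotation vector about the world's x, y, z each as a share of 90 degrees, from -1 to 1. In form: [[x, y, z, ax, ay, az], ...]. A call has 1 to 5 rows; each row is the pose to reach, as a shift and turn from the pose commanded when the call began; what a row does not reach only later rows make up. A row lasts 1/12 s, in which the tool goes at most 41.7 mm and 7.16 degrees, less where a joint would pass 70% of its speed; a pose out of reach is approached as far as the arm can. A call with a number of a shift or a turn outside -1 to 1 is refused whole. A call with a gripper value outside its range is refused whole. "gripper" is the opening, from 0 (shut) to 1 (fully open), set as the call begins (left out, the last holds). The fingers move at their own pace and stop on an object; "grip_force" is the grip in N (left out, the last holds). Time passes only in rows, so rows that repeat a pose let the fingers close. It gives the time, the measured TCP pose, the force, the opening and the grip force at its end, in the units of the state.
- bot.get_state(): the state, without advancing time (a new reading comes with each control period).
- bot.camera(name): name is "side" or "top"; returns the picture (384x512x3 uint8, red, green, blue); there is no depth.
- bot.get_calibration(name): a dict with "fx", "fy", "cx", "cy" (pixels), "k1" (the pictures are not rectified: a ray, as slopes to the right and down, at radius r is drawn at 1 + k1 r^2 times it, then the intrinsics apply), "rvec" (rotation vector, rad) and "tvec" (3), from world to camera coordinates, as OpenCV has them. Camera axes: x right, y down, z forward; pixel columns grow to the right and rows downward; lengths in m; the calibration is good to about 2 mm. A picture is of the moment at which its call begins. get_calibration takes no time and is no camera call.
- bot.job_done(): hands the job in; it is judged then, once.
The state is a dict: "t": time; "qpos": joint angles; "joint_vel": joint speeds; "tau": joint torques, N m; "position": TCP position; "ee_rot": TCP orientation; "wrist_force": force on the tool from outside, world axes, zero at the start; "torque": the same for the moment, N m; "opening": opening from 0.0 (shut) to 1.0 (fully open); "grasp_force": force on a finger pad.
Only numpy, scipy, OpenCV 4.12 (cv2) and the standard library are available. Lean on these libraries where they do the work, as an engineer would, in place of code of your own. Each camera call takes 0.05 s, during which the arm holds its last target. There are 200 camera calls.

## Working session

There is one attempt and no reset: what is moved stays moved. The work goes in short steps, Python scripts to look and compute and a tool call to move; the robot and the scene stay as the last step left them, time stands still between calls to the robot, and variables do not carry over. Pictures are saved under pics/ and viewed, at most 14 in all, crops included, and the job is handed in when it is done.

Besides the shell and the picture viewer there is one more tool, called after "Request:" as name([rows], argument=value, ...), one row to a line, values as JSON. servo_tool: Moves the arm, as the interface text tells. Shift numbers are shares of 150 mm and turn numbers shares of 90 degrees, none past 1 either way. Its arguments: {"type":"object","properties":{"plan":{"type":"array","items":{"type":"array","items":{"type":"number","minimum":-1,"maximum":1}}},"gripper":{"type":"number"},"grip_force":{"type":"number"}},"required":["plan"]}

```bash
mkdir -p pics; python3 - <<'E'
from workcell import bot
import cv2
for n in("top","side"):
    im=bot.camera(n); cv2.imwrite(f"pics/{n}0.png",im[:,:,::-1]); 
    c=bot.get_calibration(n); print(n,c)
    R=cv2.Rodrigues(__import__('numpy').array(c["rvec"],float))[0]; print(-R.T@c["tvec"])
print(bot.get_state())
E
```

```text
top {'fx': 433.3945838360697, 'fy': 433.3945838360697, 'cx': 254.3606421123699, 'cy': 190.06225899883785, 'k1': -0.059282930338433744, 'rvec': array([ 2.15052284, -2.1765449 ,  0.13368078]), 'tvec': array([-0.00686099,  0.54261368,  1.20621317])}
[ 0.39734254 -0.0052333   1.26155396]
side {'fx': 491.58563624193005, 'fy': 491.58563624193005, 'cx': 252.51137455928122, 'cy': 188.69577158915038, 'k1': -0.11689805589747815, 'rvec': array([ 0.27880772, -2.74639973,  1.27057979]), 'tvec': array([0.50777663, 0.08293109, 1.22828655])}
[0.29893771 0.96738579 0.86498758]
{'t': 0.1, 'qpos': array([-1.50530823e+00,  1.81474912e-01,  1.60785847e+00, -1.17141889e-05,
        1.35380054e+00, -2.06291922e-01]), 'joint_vel': array([ 0.0011636 , -0.00242145, -0.00143538, -0.00041074, -0.00029005,
        0.00010761]), 'tau': array([ 3.06164238e-04, -4.34818947e+01, -3.42697048e+01,  7.04851979e-02,
        3.40884982e-02, -4.98904819e-05]), 'position': array([ 0.15436236, -0.55367391,  0.40391939]), 'ee_rot': array([-7.69126202e-04,  9.90780686e-01,  1.35473384e-01,  4.85046269e-05]), 'wrist_force': array([-0.40414877, -0.07070812, -0.64767491]), 'torque': array([ 0.03337166, -0.02485286,  0.01980827]), 'grasp_force': 0.0, 'opening': 0.9976815139839313}
```

View pics/top0.png

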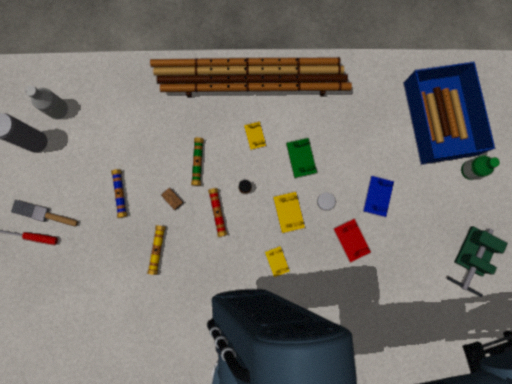

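View pics/side0.png

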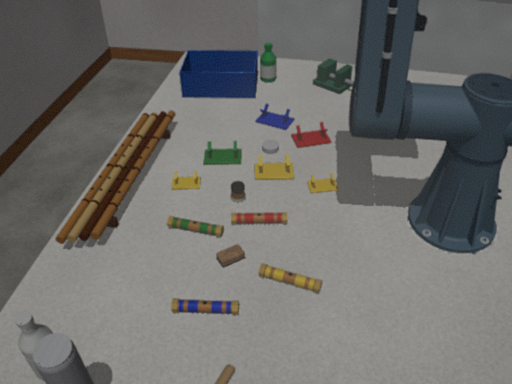

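Top view. Rods: blue (119,193), green (197,161), red (218,212), yellow (157,249). Cradles: green (301,158), red (351,240), blue (378,196). Jar at (246,186).

Candidates that could be confused:
- **Yellow cradle:** (289,212) large, (255,135) small, (277,261) small. I choose (289,212), the largest.
- **Blue:** the box at (450,110) is not a cradle.
- **Green:** the bottle (480,167) and the vice (478,255) are not cradles.
- **Rods:** the bamboo stack (250,75), the sticks in the box and the cork (173,198) are not joints.

```bash
cat > h.py <<'E'
from workcell import bot
import cv2, numpy as np
def cast(n,px,z):
    c=bot.get_calibration(n); K=np.array([[c["fx"],0,c["cx"]],[0,c["fy"],c["cy"]],[0,0,1]])
    p=np.array(px,float).reshape(-1,2)
    m=cv2.undistortPoints(p.reshape(-1,1,2),K,np.array([c["k1"],0,0,0,0.])).reshape(-1,2)
    R=cv2.Rodrigues(np.array(c["rvec"],float))[0]; o=-R.T@np.array(c["tvec"])
    d=np.c_[m,np.ones(len(m))]@R
    return o+d*((z-o[2])/d[:,2])[:,None]
def blob(im,seed,sat=90,s=4,rad=32):
    """largest saturated blob near the seed -> contour points in original pixels"""
    x,y=seed; x0,y0=x-rad,y-rad
    c=cv2.resize(im[y0:y+rad,x0:x+rad],None,fx=s,fy=s,interpolation=cv2.INTER_CUBIC)
    h=cv2.cvtColor(cv2.GaussianBlur(c,(5,5),0),cv2.COLOR_RGB2HSV)
    m=((h[...,1]>sat)&(h[...,2]>40)).astype(np.uint8)
    m=cv2.morphologyEx(m,cv2.MORPH_CLOSE,np.ones((13,13)))
    cs=cv2.findContours(m,cv2.RETR_EXTERNAL,cv2.CHAIN_APPROX_NONE)[0]
    k=min(cs,key=lambda q:-cv2.pointPolygonTest(q,(float(rad*s),float(rad*s)),True)).reshape(-1,2)
    return (k+.5)/s-.5+[x0,y0]
def rect(im,seed,z,sat=90,n="top"):
    w=cast(n,blob(im,seed,sat),z)[:,:2]
    (cx,cy),(a,b),t=cv2.minAreaRect((w*1000).astype(np.float32))
    if b>a: a,b,t=b,a,t+90
    return cx,cy,a,b,(t+90)%180-90
E
python3 - <<'E'
from h import *
im=cv2.imread("pics/top0.png")[:,:,::-1].copy()
for k,s in dict(blue=(119,193),green=(197,161),red=(218,212),yellow=(157,249)).items():
    for sat in(70,100): print("joint",k,sat,np.round(rect(im,s,.014,sat),1))
for k,s in dict(blue=(378,196),green=(301,158),red=(351,240),yellow=(289,212),ysm1=(255,135),ysm2=(277,261)).items():
    for sat in(90,130): print("cradle",k,sat,np.round(rect(im,s,.008,sat),1))
print("jar top",cast("top",[(246,186)],.045))
c=np.hstack([cv2.resize(im[130:280,95:335],None,fx=3.3,fy=3.3,interpolation=cv2.INTER_CUBIC)])
cv2.imwrite("pics/crop0.png",c[:,:,::-1])
E
```

```text
joint blue 70 [541.5 381.  145.4  31.7   9. ]
joint blue 100 [541.4 380.7 143.2  29.8   9.1]
joint green 70 [632.5 152.9 145.   30.1  -3.2]
joint green 100 [632.3 152.9 142.5  27.9  -3.5]
joint red 70 [483.   94.6 144.   29.9  11.9]
joint red 100 [482.9  94.4 141.7  27.5  11.6]
joint yellow 70 [376.3 269.7 144.   31.5  -9.6]
joint yellow 100 [376.2 269.7 141.4  29.3  -9.7]
cradle blue 90 [ 524.1 -376.1  108.9   69.3  -15.3]
cradle blue 130 [ 524.1 -376.1  106.8   67.6  -15.3]
cradle green 90 [ 640.5 -152.2  107.4   68.3   12.5]
cradle green 130 [ 640.6 -152.4  105.5   66.5   12.2]
cradle red 90 [ 396.7 -293.2  110.    70.4   24.6]
cradle red 130 [ 396.7 -293.2  108.    67.9   24.7]
cradle yellow 90 [ 480.8 -112.   111.5   71.9   12.7]
cradle yellow 130 [ 480.7 -112.   109.2   69.8   12.7]
cradle ysm1 90 [709.2 -16.4  79.8  51.2  14.1]
cradle ysm1 130 [709.2 -16.4  77.5  49.2  13.8]
cradle ysm2 90 [339.1 -75.5  81.   51.4  19.3]
cradle ysm2 130 [339.2 -75.6  78.7  49.5  19.5]
jar top [[0.55280223 0.01021244 0.045     ]]
```

View pics/crop0.png

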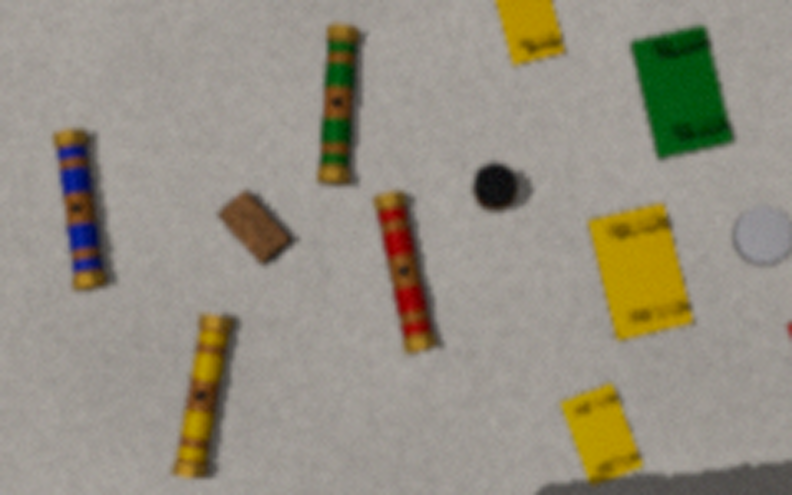

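All sizes match the description (rods ≈142×28, cradles ≈110×70, small yellow look-alikes 79×50). The crop confirms the four bound rods and the large yellow cradle at (640,272). The jar cap is at (495,187).

Moving towards the red joint.

Request:
servo_tool([
  [0.438,0.864,0,0,0,0],
  [0.438,0.864,0,0,0,0],
  [0.438,0.864,0,0,0,0],
  [0.438,0.864,0,0,0,0],
  [0.438,0.864,0,0,0,0],
], gripper=0.65, grip_force=20)

```text
t: 0.52
position: [0.2217, -0.4208, 0.4041]
ee_rot: [-0.001, 0.991, 0.137, 0.0]
wrist_force: [-0.1, -0.1, -0.2]
opening: 0.66
grasp_force: 0.0
```

Request:
servo_tool([
  [0.438,0.864,0,0,0,0],
  [0.438,0.864,0,0,0,0],
  [0.438,0.864,0,0,0,0],
  [0.438,0.864,0,0,0,0],
  [0.438,0.864,0,0,0,0],
])

```text
t: 0.93
position: [0.2868, -0.2922, 0.4045]
ee_rot: [-0.0, 0.991, 0.137, 0.0]
wrist_force: [-0.5, -0.2, -0.5]
opening: 0.652
grasp_force: 0.0
```

Request:
servo_tool([
  [0.436,0.859,-0.23,0,0,0],
  [0.436,0.859,-0.23,0,0,0],
  [0.436,0.859,-0.23,0,0,0],
  [0.436,0.859,-0.23,0,0,0],
  [0.436,0.859,-0.23,0,0,0],
])

```text
t: 1.35
position: [0.3519, -0.1637, 0.3689]
ee_rot: [-0.001, 0.991, 0.137, -0.0]
wrist_force: [0.1, -0.2, -0.7]
opening: 0.649
grasp_force: 0.0
```

Request:
servo_tool([
  [0.436,0.859,-0.23,0,0,0],
  [0.436,0.859,-0.23,0,0,0],
  [0.436,0.859,-0.23,0,0,0],
  [0.436,0.859,-0.23,0,0,0],
  [0.436,0.859,-0.23,0,0,0],
])

```text
t: 1.77
position: [0.4178, -0.0356, 0.3347]
ee_rot: [-0.001, 0.991, 0.137, -0.001]
wrist_force: [-0.5, -0.1, -0.8]
opening: 0.651
grasp_force: 0.0
```

Request:
servo_tool([
  [0.436,0.859,-0.23,0,0,-0.046],
  [0.436,0.859,-0.23,0,0,-0.046],
  [0.436,0.859,-0.23,0,0,-0.046],
  [0.436,0.859,-0.23,0,0,-0.046],
  [0.436,0.859,-0.23,0,0,-0.046],
])

```text
t: 2.18
position: [0.4838, 0.0928, 0.3002]
ee_rot: [-0.0, 0.995, 0.101, -0.0]
wrist_force: [-0.6, -0.2, 0.3]
opening: 0.648
grasp_force: 0.0
```

```bash
python3 - <<'E'
from h import *
s=bot.get_state(); print(s["position"],s["ee_rot"],s["wrist_force"])
im=bot.camera("side"); cv2.imwrite("pics/s1.png",cv2.resize(im[:,:,::-1],None,fx=1.5,fy=1.5))
E
```

```text
[0.48384648 0.0928099  0.30021854] [-1.60917188e-04  9.94915760e-01  1.00710341e-01 -1.80991919e-04] [-0.63264271 -0.18109241  0.28909565]
```

View pics/s1.png

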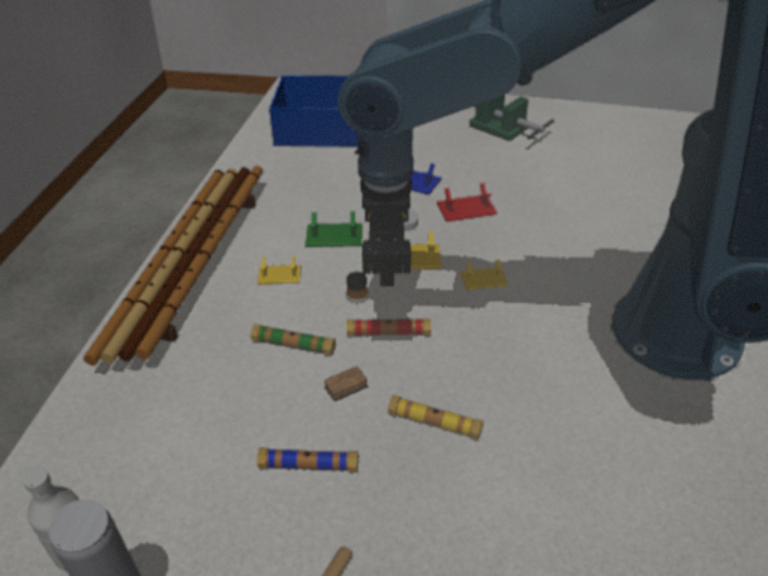

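The gripper hangs centred above the red joint (side picture, rod at (390,327), fingers at (387,280)). The jar at (357,286) is clear. Descend and grip.

Request:
servo_tool([
  [-0.005,0.01,-0.25,0,0,0],
  [-0.005,0.01,-0.5,0,0,0],
  [-0.005,0.01,-0.72,0,0,0],
  [-0.005,0.01,-0.875,0,0,0],
  [-0.005,0.01,-0.875,0,0,0],
])

```text
t: 2.65
position: [0.4818, 0.0907, 0.1682]
ee_rot: [0.0, 0.995, 0.099, -0.0]
wrist_force: [0.0, 0.2, -0.5]
opening: 0.651
grasp_force: 0.0
```

Request:
servo_tool([
  [0,0,0,0,0,0],
  [0,0,0,0,0,0],
  [0,0,0,0,0,0],
  [0,0,0,0,0,0],
  [0,0,0,0,0,0],
], gripper=0, grip_force=20)

```text
t: 3.07
position: [0.4814, 0.0929, 0.1705]
ee_rot: [0.0, 0.995, 0.099, 0.0]
wrist_force: [0.3, 1.2, 0.4]
opening: 0.298
grasp_force: 0.3
```

Request:
servo_tool([
  [0,0,0,0,0,0],
  [0,0,0,0,0,0],
  [0,0,0,0,0,0],
  [0,0,0,0,0,0],
  [0,0,0,0,0,0],
])

```text
t: 3.48
position: [0.4815, 0.0931, 0.1704]
ee_rot: [0.0, 0.995, 0.1, 0.0]
wrist_force: [-2.0, -4.5, 5.4]
opening: 0.289
grasp_force: 20.0
```

Request:
servo_tool([
  [0,0,0.25,0,0,0],
  [0,0,0.5,0,0,0],
  [0,0,0.75,0,0,0],
  [0,0,0.87,0,0,0],
  [0,0,0.87,0,0,0],
])

```text
t: 3.9
position: [0.483, 0.0937, 0.3052]
ee_rot: [0.0, 0.995, 0.1, 0.004]
wrist_force: [1.1, 0.2, -0.2]
opening: 0.284
grasp_force: 20.0
```

Request:
servo_tool([
  [-0.192,-0.86,0,0,0,0.049],
  [-0.192,-0.86,0,0,0,0.049],
  [-0.192,-0.86,0,0,0,0.049],
  [-0.192,-0.86,0,0,0,0.049],
  [-0.192,-0.86,0,0,0,0.049],
])

```text
t: 4.32
position: [0.4517, -0.0374, 0.2993]
ee_rot: [-0.0, 0.991, 0.136, -0.001]
wrist_force: [0.2, -0.8, -0.1]
opening: 0.292
grasp_force: 20.0
```

Request:
servo_tool([
  [-0.192,-0.86,0,0,0,0.049],
  [-0.192,-0.86,0,0,0,0.049],
  [-0.192,-0.86,0,0,0,0.049],
  [-0.192,-0.86,0,0,0,0.049],
  [-0.192,-0.86,0,0,0,0.049],
])

```text
t: 4.73
position: [0.4236, -0.1655, 0.2998]
ee_rot: [-0.0, 0.985, 0.174, -0.0]
wrist_force: [-0.1, 1.1, -0.8]
opening: 0.286
grasp_force: 20.0
```

Request:
servo_tool([
  [-0.192,-0.86,0,0,0,0.049],
  [-0.192,-0.86,0,0,0,0.049],
  [-0.192,-0.86,0,0,0,0.049],
  [-0.192,-0.86,0,0,0,0.049],
  [-0.192,-0.86,0,0,0,0.049],
])

```text
t: 5.15
position: [0.3954, -0.2938, 0.2999]
ee_rot: [-0.001, 0.977, 0.213, 0.0]
wrist_force: [0.3, 0.5, -1.0]
opening: 0.288
grasp_force: 20.0
```

```bash
python3 - <<'E'
from h import *
s=bot.get_state(); print(s["position"],s["ee_rot"],s["wrist_force"],s["opening"])
im=bot.camera("side"); cv2.imwrite("pics/s2.png",cv2.resize(im[60:260,150:450,::-1],None,fx=2.5,fy=2.5))
E
```

```text
[ 0.39537648 -0.29384474  0.29993612] [-5.21213835e-04  9.77124944e-01  2.12665384e-01  7.88405908e-05] [ 0.29458929  0.48497557 -0.96662348] 0.2881964735803236
```

View pics/s2.png

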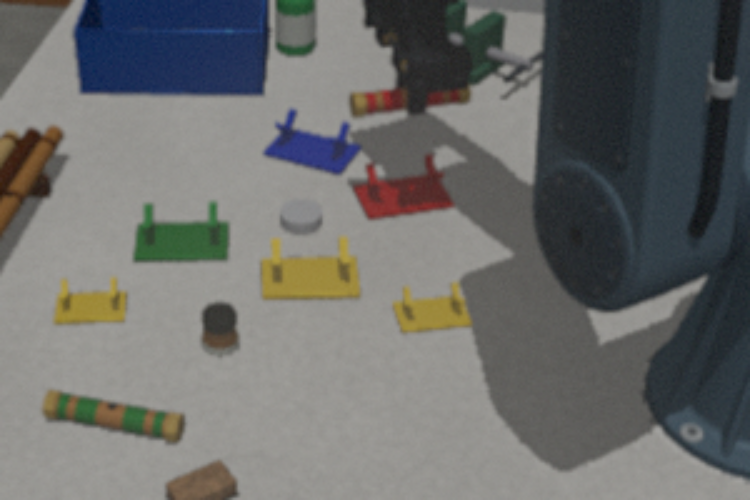

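The red joint is held level above its cradle (rod at (410,98), cradle at (405,195)). Lower it in.

Request:
servo_tool([
  [0,0,-0.22,0,0,0],
  [0,0,-0.42,0,0,0],
  [0,0,-0.56,0,0,0],
  [0,0,-0.62,0,0,0],
  [0,0,-0.65,0,0,0],
])

```text
t: 5.62
position: [0.3963, -0.292, 0.2029]
ee_rot: [0.0, 0.977, 0.215, 0.0]
wrist_force: [0.1, -3.1, 12.9]
opening: 0.284
grasp_force: 20.0
```

Request:
servo_tool([
  [0,0,0,0,0,0],
  [0,0,0,0,0,0],
])

```text
t: 5.78
position: [0.396, -0.292, 0.2034]
ee_rot: [0.0, 0.977, 0.215, 0.0]
wrist_force: [1.1, -1.3, 0.0]
opening: 0.287
grasp_force: 20.0
```

Request:
servo_tool([
  [0,0,0,0,0,0],
  [0,0,0,0,0,0],
  [0,0,0,0,0,0],
  [0,0,0,0,0,0],
  [0,0,0,0,0,0],
], gripper=0.65)

```text
t: 6.2
position: [0.3948, -0.2934, 0.203]
ee_rot: [-0.0, 0.977, 0.214, -0.0]
wrist_force: [0.5, -0.4, -0.4]
opening: 0.634
grasp_force: 0.0
```

Request:
servo_tool([
  [0,0,0.15,0,0,0],
  [0,0,0.35,0,0,0],
  [0,0,0.55,0,0,0],
  [0,0,0.65,0,0,0],
  [0,0,0.65,0,0,0],
])

```text
t: 6.62
position: [0.3958, -0.2948, 0.3044]
ee_rot: [0.003, 0.977, 0.213, 0.002]
wrist_force: [0.8, -0.6, 0.1]
opening: 0.648
grasp_force: 0.0
```

Request:
servo_tool([
  [0.194,0.898,0,0,0,-0.035],
  [0.194,0.898,0,0,0,-0.035],
  [0.194,0.898,0,0,0,-0.035],
  [0.194,0.898,0,0,0,-0.035],
  [0.194,0.898,0,0,0,-0.035],
])

```text
t: 7.03
position: [0.4235, -0.1558, 0.299]
ee_rot: [-0.001, 0.982, 0.188, -0.001]
wrist_force: [0.5, -0.3, 0.0]
opening: 0.652
grasp_force: 0.0
```

Request:
servo_tool([
  [0.194,0.898,0,0,0,-0.035],
  [0.194,0.898,0,0,0,-0.035],
  [0.194,0.898,0,0,0,-0.035],
  [0.194,0.898,0,0,0,-0.035],
  [0.194,0.898,0,0,0,-0.035],
])

```text
t: 7.45
position: [0.453, -0.0224, 0.2995]
ee_rot: [-0.0, 0.987, 0.161, -0.001]
wrist_force: [0.7, -0.2, -0.0]
opening: 0.648
grasp_force: 0.0
```

Request:
servo_tool([
  [0.194,0.898,0,0,0,-0.035],
  [0.194,0.898,0,0,0,-0.035],
  [0.194,0.898,0,0,0,-0.035],
  [0.194,0.898,0,0,0,-0.035],
  [0.194,0.898,0,0,0,-0.035],
])

```text
t: 7.87
position: [0.4827, 0.1115, 0.2998]
ee_rot: [-0.0, 0.991, 0.134, -0.0]
wrist_force: [-0.6, 0.0, -0.8]
opening: 0.649
grasp_force: 0.0
```

Request:
servo_tool([
  [0.194,0.898,0,0,0,-0.035],
  [0.194,0.898,0,0,0,-0.035],
  [0.194,0.898,0,0,0,-0.035],
  [0.194,0.898,0,0,0,-0.035],
  [0.194,0.898,0,0,0,-0.035],
])

```text
t: 8.28
position: [0.5121, 0.2455, 0.2998]
ee_rot: [0.0, 0.994, 0.106, -0.0]
wrist_force: [0.4, -0.5, -0.2]
opening: 0.653
grasp_force: 0.0
```

```bash
python3 - <<'E'
from h import *
s=bot.get_state(); print(s["position"],s["ee_rot"],s["wrist_force"],s["opening"])
im=bot.camera("side"); im2=bot.camera("top")
f=lambda a:cv2.resize(a[:,:,::-1],(396,396),interpolation=cv2.INTER_CUBIC)
cv2.imwrite("pics/c3.png",np.hstack([f(im[90:190,260:360]),f(im2[190:290,301:401])]))
print(rect(im2,(351,240),.045,90))
E
```

```text
[0.51207626 0.24554223 0.29980854] [ 1.29674636e-04  9.94368468e-01  1.05977914e-01 -1.22211927e-04] [ 0.38590669 -0.54914222 -0.19640139] 0.6531360995286882
(393.28717041015625, -286.2913818359375, 141.15335083007812, 68.14048767089844, 24.558837890625)
```

View pics/c3.png

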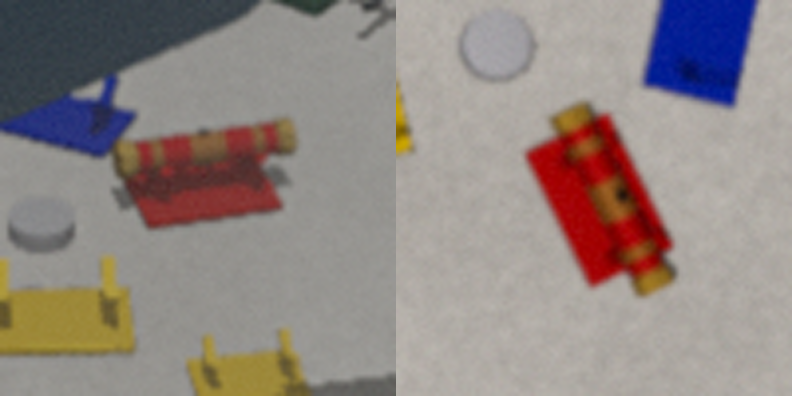

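```bash
python3 - <<'E'
from h import *
im=bot.camera("top")
# brass ferrules + rod: pixels with hue of brass/bamboo (yellow-brown) near red cradle
x0,y0,r,s=351,240,34,4
c=cv2.resize(im[y0-r:y0+r,x0-r:x0+r],None,fx=s,fy=s,interpolation=cv2.INTER_CUBIC)
h=cv2.cvtColor(c,cv2.COLOR_RGB2HSV); m=((h[...,0]>10)&(h[...,0]<32)&(h[...,1]>90)&(h[...,2]>60)).astype(np.uint8)
p=np.argwhere(cv2.morphologyEx(m,cv2.MORPH_OPEN,np.ones((5,5))))[:,::-1]
px=(p+.5)/s-.5+[x0-r,y0-r]
for z in(.045,.052): 
    w=cast("top",px,z)[:,:2]*1000; R=cv2.minAreaRect(w.astype(np.float32)); d=w-[396.7,-293.2]
    a=np.deg2rad(24.6); print(z,np.round(R[0],1),np.round(R[1],1),R[2],"along,lat of rect centre",np.round(np.array([[np.cos(a),np.sin(a)],[-np.sin(a),np.cos(a)]])@(np.array(R[0])-[396.7,-293.2]),1))
ims=bot.camera("side")
E
```

```text
0.045 [ 397.  -294.4] [141.1  29. ] 25.092288970947266 along,lat of rect centre [-0.2 -1.2]
0.052 [ 397.  -292.7] [140.3  28.9] 25.0922794342041 along,lat of rect centre [0.5 0.3]
```

Request:
servo_tool([
  [0.194,0.898,0,0,0,-0.03],
  [0.194,0.898,0,0,0,-0.03],
  [0.194,0.898,0,0,0,-0.03],
  [0.194,0.898,0,0,0,-0.03],
  [0.194,0.898,0,0,0,-0.03],
])

```text
t: 8.9
position: [0.5409, 0.3808, 0.3004]
ee_rot: [-0.0, 0.997, 0.082, 0.0]
wrist_force: [1.2, 0.0, -0.2]
opening: 0.651
grasp_force: 0.0
```

Red is seated: its axis lies within about 1 mm of the cradle's centre at 45 mm height. Its crop (rod at (617,200)) shows it in both saddles.

Now blue.

Request:
servo_tool([
  [0.003,0,-0.25,0,0,0],
  [0.003,0,-0.5,0,0,0],
  [0.003,0,-0.72,0,0,0],
  [0.003,0,-0.87,0,0,0],
  [0.003,0,-0.87,0,0,0],
])

```text
t: 9.32
position: [0.5415, 0.3769, 0.1685]
ee_rot: [0.001, 0.997, 0.08, -0.001]
wrist_force: [0.3, -0.4, -0.2]
opening: 0.653
grasp_force: 0.0
```

Request:
servo_tool([
  [0,0,0,0,0,0],
  [0,0,0,0,0,0],
  [0,0,0,0,0,0],
  [0,0,0,0,0,0],
  [0,0,0,0,0,0],
], gripper=0)

```text
t: 9.73
position: [0.5409, 0.3794, 0.1703]
ee_rot: [-0.0, 0.997, 0.081, 0.0]
wrist_force: [-0.3, 0.7, 0.4]
opening: 0.295
grasp_force: 0.3
```

Request:
servo_tool([
  [0,0,0,0,0,0],
  [0,0,0,0,0,0],
  [0,0,0,0,0,0],
  [0,0,0,0,0,0],
  [0,0,0,0,0,0],
])

```text
t: 10.15
position: [0.5409, 0.3797, 0.1703]
ee_rot: [0.0, 0.997, 0.082, 0.0]
wrist_force: [-0.8, -4.9, 5.8]
opening: 0.287
grasp_force: 20.0
```

Request:
servo_tool([
  [0,0,0.25,0,0,0],
  [0,0,0.5,0,0,0],
  [0,0,0.75,0,0,0],
  [0,0,0.87,0,0,0],
  [0,0,0.87,0,0,0],
])

```text
t: 10.57
position: [0.5423, 0.3812, 0.3064]
ee_rot: [-0.002, 0.997, 0.082, 0.005]
wrist_force: [0.9, 0.0, -0.2]
opening: 0.289
grasp_force: 20.0
```

Request:
servo_tool([
  [-0.019,-0.841,0,0,0,-0.0455],
  [-0.019,-0.841,0,0,0,-0.0455],
  [-0.019,-0.841,0,0,0,-0.0455],
  [-0.019,-0.841,0,0,0,-0.0455],
  [-0.019,-0.841,0,0,0,-0.0455],
])

```text
t: 10.98
position: [0.5376, 0.2517, 0.2987]
ee_rot: [0.0, 0.999, 0.044, -0.001]
wrist_force: [-0.1, 1.0, -0.9]
opening: 0.284
grasp_force: 20.0
```

Request:
servo_tool([
  [-0.019,-0.841,0,0,0,-0.0455],
  [-0.019,-0.841,0,0,0,-0.0455],
  [-0.019,-0.841,0,0,0,-0.0455],
  [-0.019,-0.841,0,0,0,-0.0455],
  [-0.019,-0.841,0,0,0,-0.0455],
])

```text
t: 11.4
position: [0.5352, 0.1268, 0.2996]
ee_rot: [-0.0, 1.0, 0.009, -0.0]
wrist_force: [0.1, 0.1, -0.4]
opening: 0.286
grasp_force: 20.0
```

Request:
servo_tool([
  [-0.019,-0.841,0,0,0,-0.0455],
  [-0.019,-0.841,0,0,0,-0.0455],
  [-0.019,-0.841,0,0,0,-0.0455],
  [-0.019,-0.841,0,0,0,-0.0455],
  [-0.019,-0.841,0,0,0,-0.0455],
])

```text
t: 11.82
position: [0.5327, 0.0013, 0.3]
ee_rot: [-0.0, 1.0, -0.027, -0.0]
wrist_force: [-0.3, -0.1, -0.6]
opening: 0.287
grasp_force: 20.0
```

Request:
servo_tool([
  [-0.019,-0.841,0,0,0,-0.0455],
  [-0.019,-0.841,0,0,0,-0.0455],
  [-0.019,-0.841,0,0,0,-0.0455],
  [-0.019,-0.841,0,0,0,-0.0455],
  [-0.019,-0.841,0,0,0,-0.0455],
])

```text
t: 12.23
position: [0.5301, -0.1243, 0.3001]
ee_rot: [-0.0, 0.998, -0.062, 0.0]
wrist_force: [-1.0, 0.8, -1.3]
opening: 0.287
grasp_force: 20.0
```

Request:
servo_tool([
  [-0.019,-0.841,0,0,0,-0.0455],
  [-0.019,-0.841,0,0,0,-0.0455],
  [-0.019,-0.841,0,0,0,-0.0455],
  [-0.019,-0.841,0,0,0,-0.0455],
  [-0.019,-0.841,0,0,0,-0.0455],
])

```text
t: 12.65
position: [0.5274, -0.25, 0.3]
ee_rot: [-0.001, 0.995, -0.097, -0.0]
wrist_force: [0.5, -0.1, -0.7]
opening: 0.287
grasp_force: 20.0
```

Request:
servo_tool([
  [-0.019,-0.841,0,0,0,-0.0455],
  [-0.019,-0.841,0,0,0,-0.0455],
  [-0.019,-0.841,0,0,0,-0.0455],
  [-0.019,-0.841,0,0,0,-0.0455],
  [-0.019,-0.841,0,0,0,-0.0455],
])

```text
t: 13.07
position: [0.5247, -0.3758, 0.2998]
ee_rot: [-0.001, 0.991, -0.132, -0.0]
wrist_force: [-0.0, 1.0, -0.6]
opening: 0.286
grasp_force: 20.0
```

```bash
python3 - <<'E'
from h import *
s=bot.get_state(); q=s["ee_rot"]; print(s["position"],np.degrees(2*np.arctan2(q[2],q[1])),s["opening"])
E
```

```text
[ 0.52473609 -0.37581754  0.29980701] -15.195501321335472 0.28564294575721527
```

Request:
servo_tool([
  [0,0,-0.22,0,0,0],
  [0,0,-0.42,0,0,0],
  [0,0,-0.56,0,0,0],
  [0,0,-0.62,0,0,0],
  [0,0,-0.65,0,0,0],
])

```text
t: 13.48
position: [0.5243, -0.3744, 0.2028]
ee_rot: [-0.0, 0.991, -0.131, -0.001]
wrist_force: [-9.5, -3.1, 14.4]
opening: 0.289
grasp_force: 20.0
```

Request:
servo_tool([
  [0,0,0,0,0,0],
  [0,0,0,0,0,0],
])

```text
t: 13.65
position: [0.5248, -0.3746, 0.2034]
ee_rot: [-0.0, 0.991, -0.131, -0.0]
wrist_force: [-0.2, -0.1, -0.2]
opening: 0.286
grasp_force: 20.0
```

Request:
servo_tool([
  [0,0,0,0,0,0],
  [0,0,0,0,0,0],
  [0,0,0,0,0,0],
  [0,0,0,0,0,0],
  [0,0,0,0,0,0],
], gripper=0.65)

```text
t: 14.07
position: [0.5238, -0.3768, 0.2031]
ee_rot: [-0.0, 0.991, -0.132, 0.0]
wrist_force: [0.2, -0.2, 0.6]
opening: 0.636
grasp_force: 0.0
```

Request:
servo_tool([
  [0,0,0.15,0,0,0],
  [0,0,0.35,0,0,0],
  [0,0,0.55,0,0,0],
  [0,0,0.65,0,0,0],
  [0,0,0.65,0,0,0],
])

```text
t: 14.48
position: [0.5248, -0.3782, 0.3055]
ee_rot: [0.003, 0.991, -0.132, 0.003]
wrist_force: [0.8, -0.7, 0.7]
opening: 0.652
grasp_force: 0.0
```

Request:
servo_tool([
  [-0.198,0.861,0,0,0,0.012],
  [-0.198,0.861,0,0,0,0.012],
  [-0.198,0.861,0,0,0,0.012],
  [-0.198,0.861,0,0,0,0.012],
  [-0.198,0.861,0,0,0,0.012],
])

```text
t: 14.9
position: [0.4931, -0.2451, 0.299]
ee_rot: [-0.001, 0.993, -0.122, -0.001]
wrist_force: [0.1, 0.8, 0.3]
opening: 0.653
grasp_force: 0.0
```

Request:
servo_tool([
  [-0.198,0.861,0,0,0,0.012],
  [-0.198,0.861,0,0,0,0.012],
  [-0.198,0.861,0,0,0,0.012],
  [-0.198,0.861,0,0,0,0.012],
  [-0.198,0.861,0,0,0,0.012],
])

```text
t: 15.32
position: [0.4642, -0.1177, 0.3001]
ee_rot: [-0.0, 0.994, -0.112, -0.0]
wrist_force: [0.3, -0.1, -0.8]
opening: 0.651
grasp_force: 0.0
```

Request:
servo_tool([
  [-0.198,0.861,0,0,0,0.012],
  [-0.198,0.861,0,0,0,0.012],
  [-0.198,0.861,0,0,0,0.012],
  [-0.198,0.861,0,0,0,0.012],
  [-0.198,0.861,0,0,0,0.012],
])

```text
t: 15.73
position: [0.4352, 0.0108, 0.3006]
ee_rot: [0.0, 0.995, -0.103, 0.0]
wrist_force: [-0.1, -0.6, -0.5]
opening: 0.65
grasp_force: 0.0
```

Request:
servo_tool([
  [-0.198,0.861,0,0,0,0.012],
  [-0.198,0.861,0,0,0,0.012],
  [-0.198,0.861,0,0,0,0.012],
  [-0.198,0.861,0,0,0,0.012],
  [-0.198,0.861,0,0,0,0.012],
])

```text
t: 16.15
position: [0.406, 0.1398, 0.3007]
ee_rot: [0.0, 0.996, -0.094, 0.001]
wrist_force: [-0.5, 0.8, -0.5]
opening: 0.653
grasp_force: 0.0
```

Request:
servo_tool([
  [-0.198,0.861,0,0,0,0.012],
  [-0.198,0.861,0,0,0,0.012],
  [-0.198,0.861,0,0,0,0.012],
  [-0.198,0.861,0,0,0,0.012],
  [-0.198,0.861,0,0,0,0.012],
])

```text
t: 16.57
position: [0.3767, 0.2688, 0.3006]
ee_rot: [0.0, 0.996, -0.085, 0.001]
wrist_force: [0.5, 0.1, 0.3]
opening: 0.644
grasp_force: 0.0
```

```bash
cat >> h.py <<'E'
def seated(im,seed,cxy,yaw,r=34,s=4,lo=10,hi=32):
    x0,y0=seed
    c=cv2.resize(im[y0-r:y0+r,x0-r:x0+r],None,fx=s,fy=s,interpolation=cv2.INTER_CUBIC)
    h=cv2.cvtColor(c,cv2.COLOR_RGB2HSV); m=((h[...,0]>lo)&(h[...,0]<hi)&(h[...,1]>90)&(h[...,2]>60)).astype(np.uint8)
    p=np.argwhere(cv2.morphologyEx(m,cv2.MORPH_OPEN,np.ones((5,5))))[:,::-1]
    w=cast("top",(p+.5)/s-.5+[x0-r,y0-r],.045)[:,:2]*1000; R=cv2.minAreaRect(w.astype(np.float32))
    a=np.deg2rad(yaw); d=np.array([[np.cos(a),np.sin(a)],[-np.sin(a),np.cos(a)]])@(np.array(R[0])-cxy)
    print("size",np.round(R[1],1),"ang",round(R[2],1),"along,lat",np.round(d,1))
E
python3 - <<'E'
from h import *
s=bot.get_state(); q=s["ee_rot"]; print(s["position"],np.degrees(2*np.arctan2(q[2],q[1])),s["opening"])
im=bot.camera("top"); im2=bot.camera("side"); seated(im,(378,196),[524.1,-376.1],-15.3)
f=lambda a:cv2.resize(a[:,:,::-1],(396,396),interpolation=cv2.INTER_CUBIC)
cv2.imwrite("pics/c4.png",np.hstack([f(im2[70:170,230:330]),f(im[146:246,328:428])]))
E
```

```text
[0.3767452  0.26884316 0.30055528] -9.70902147388578 0.6435359133022919
size [ 84.5 212.1] ang 48.0 along,lat [-34.4  15.8]
```

View pics/c4.png

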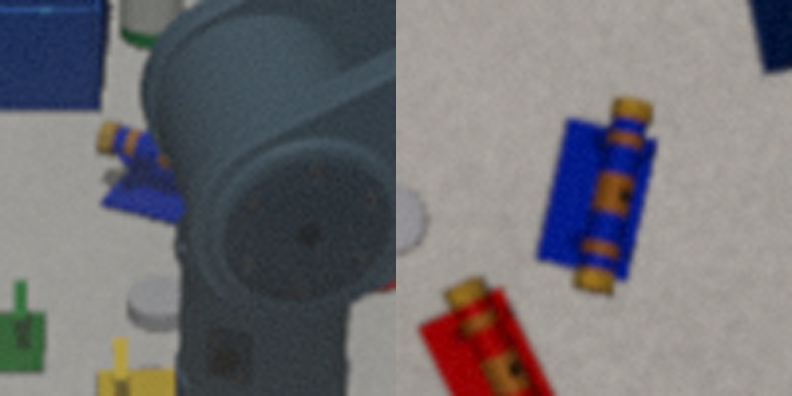

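Blue lies in its cradle (ferrules at (633,110) and (595,280) in the crop). My colour measure was contaminated by the neighbouring red ferrule, so I'll remeasure it at the end.

Yellow next.

Request:
servo_tool([
  [-0.003,0.005,-0.25,0,0,0],
  [-0.003,0.005,-0.5,0,0,0],
  [-0.003,0.005,-0.72,0,0,0],
  [-0.003,0.005,-0.87,0,0,0],
  [-0.003,0.005,-0.87,0,0,0],
])

```text
t: 17.08
position: [0.3767, 0.267, 0.1681]
ee_rot: [0.0, 0.996, -0.087, -0.0]
wrist_force: [0.7, 0.2, -0.3]
opening: 0.649
grasp_force: 0.0
```

Request:
servo_tool([
  [0,0,0,0,0,0],
  [0,0,0,0,0,0],
  [0,0,0,0,0,0],
  [0,0,0,0,0,0],
  [0,0,0,0,0,0],
], gripper=0)

```text
t: 17.5
position: [0.3751, 0.269, 0.1703]
ee_rot: [-0.0, 0.996, -0.086, 0.0]
wrist_force: [-0.0, 0.8, 0.8]
opening: 0.295
grasp_force: 0.3
```

Request:
servo_tool([
  [0,0,0,0,0,0],
  [0,0,0,0,0,0],
  [0,0,0,0,0,0],
  [0,0,0,0,0,0],
  [0,0,0,0,0,0],
])

```text
t: 17.92
position: [0.3749, 0.2695, 0.1703]
ee_rot: [0.0, 0.996, -0.085, 0.0]
wrist_force: [0.2, -4.0, 4.4]
opening: 0.289
grasp_force: 20.0
```

Request:
servo_tool([
  [0,0,0.25,0,0,0],
  [0,0,0.5,0,0,0],
  [0,0,0.75,0,0,0],
  [0,0,0.87,0,0,0],
  [0,0,0.87,0,0,0],
])

```text
t: 18.33
position: [0.3761, 0.2704, 0.3048]
ee_rot: [-0.002, 0.996, -0.085, 0.004]
wrist_force: [0.7, 0.1, -0.2]
opening: 0.288
grasp_force: 20.0
```

Request:
servo_tool([
  [0.232,-0.847,0,0,0,0.083],
  [0.232,-0.847,0,0,0,0.083],
  [0.232,-0.847,0,0,0,0.083],
  [0.232,-0.847,0,0,0,0.083],
  [0.232,-0.847,0,0,0,0.083],
])

```text
t: 18.75
position: [0.4097, 0.14, 0.2992]
ee_rot: [0.0, 1.0, -0.022, -0.001]
wrist_force: [1.7, 0.3, -0.7]
opening: 0.29
grasp_force: 20.0
```

Request:
servo_tool([
  [0.232,-0.847,0,0,0,0.083],
  [0.232,-0.847,0,0,0,0.083],
  [0.232,-0.847,0,0,0,0.083],
  [0.232,-0.847,0,0,0,0.083],
  [0.232,-0.847,0,0,0,0.083],
])

```text
t: 19.17
position: [0.4449, 0.0136, 0.2996]
ee_rot: [-0.0, 0.999, 0.043, -0.0]
wrist_force: [0.4, 0.2, -0.5]
opening: 0.289
grasp_force: 20.0
```

Request:
servo_tool([
  [0.232,-0.847,0,0,0,0.083],
  [0.232,-0.847,0,0,0,0.083],
  [0.232,-0.847,0,0,0,0.083],
  [0.232,-0.847,0,0,0,0.083],
  [0.232,-0.847,0,0,0,0.083],
])

```text
t: 19.58
position: [0.4797, -0.1126, 0.2997]
ee_rot: [-0.0, 0.994, 0.108, -0.0]
wrist_force: [-1.1, 0.4, -1.1]
opening: 0.285
grasp_force: 20.0
```

```bash
python3 - <<'E'
from h import *
s=bot.get_state(); q=s["ee_rot"]; print(s["position"],np.degrees(2*np.arctan2(q[2],q[1])),s["opening"])
print(cast("top",[(383.05,195.2)],.045))
E
```

```text
[ 0.479733   -0.11263519  0.29970492] 12.456746419534886 0.28481041110125394
[[ 0.52196294 -0.37883917  0.045     ]]
```

Request:
servo_tool([
  [0.005,0.003,-0.22,0,0,0],
  [0.005,0.003,-0.42,0,0,0],
  [0.005,0.003,-0.56,0,0,0],
  [0.005,0.003,-0.62,0,0,0],
  [0.005,0.003,-0.65,0,0,0],
])

```text
t: 20.0
position: [0.4795, -0.1099, 0.2024]
ee_rot: [0.0, 0.994, 0.111, -0.001]
wrist_force: [-9.0, -8.8, 20.0]
opening: 0.285
grasp_force: 20.0
```

Request:
servo_tool([
  [0,0,0,0,0,0],
  [0,0,0,0,0,0],
])

```text
t: 20.17
position: [0.4799, -0.1097, 0.203]
ee_rot: [-0.0, 0.994, 0.11, -0.0]
wrist_force: [-0.4, -1.3, 0.4]
opening: 0.289
grasp_force: 20.0
```

Request:
servo_tool([
  [0,0,0,0,0,0],
  [0,0,0,0,0,0],
  [0,0,0,0,0,0],
  [0,0,0,0,0,0],
  [0,0,0,0,0,0],
], gripper=0.65)

```text
t: 20.58
position: [0.4799, -0.111, 0.2031]
ee_rot: [-0.0, 0.994, 0.11, 0.0]
wrist_force: [0.5, 0.3, 0.3]
opening: 0.638
grasp_force: 0.0
```

Request:
servo_tool([
  [0,0,0.15,0,0,0],
  [0,0,0.35,0,0,0],
  [0,0,0.55,0,0,0],
  [0,0,0.65,0,0,0],
  [0,0,0.65,0,0,0],
])

```text
t: 21.0
position: [0.4813, -0.1119, 0.3044]
ee_rot: [0.002, 0.994, 0.11, 0.003]
wrist_force: [0.5, -0.6, 0.4]
opening: 0.648
grasp_force: 0.0
```

Request:
servo_tool([
  [0.339,0.59,0,0,0,-0.059],
  [0.339,0.59,0,0,0,-0.059],
  [0.339,0.59,0,0,0,-0.059],
  [0.339,0.59,0,0,0,-0.059],
  [0.339,0.59,0,0,0,-0.059],
])

```text
t: 21.42
position: [0.5304, -0.0219, 0.299]
ee_rot: [-0.0, 0.998, 0.065, -0.001]
wrist_force: [0.3, -0.4, 0.2]
opening: 0.65
grasp_force: 0.0
```

Request:
servo_tool([
  [0.339,0.59,0,0,0,-0.059],
  [0.339,0.59,0,0,0,-0.059],
  [0.339,0.59,0,0,0,-0.059],
  [0.339,0.59,0,0,0,-0.059],
  [0.339,0.59,0,0,0,-0.059],
])

```text
t: 21.83
position: [0.5811, 0.0653, 0.2994]
ee_rot: [0.0, 1.0, 0.018, -0.001]
wrist_force: [-0.1, -0.8, -0.5]
opening: 0.648
grasp_force: 0.0
```

Request:
servo_tool([
  [0.339,0.59,0,0,0,-0.059],
  [0.339,0.59,0,0,0,-0.059],
  [0.339,0.59,0,0,0,-0.059],
  [0.339,0.59,0,0,0,-0.059],
  [0.339,0.59,0,0,0,-0.059],
])

```text
t: 22.25
position: [0.6321, 0.153, 0.2996]
ee_rot: [0.0, 1.0, -0.029, -0.001]
wrist_force: [-0.4, 0.3, 0.5]
opening: 0.645
grasp_force: 0.0
```

```bash
python3 - <<'E'
from h import *
s=bot.get_state(); q=s["ee_rot"]; print(s["position"],np.degrees(2*np.arctan2(q[2],q[1])),s["opening"])
E
```

```text
[0.632063   0.15296261 0.29964742] -3.3300085352293824 0.6454541247120748
```

Request:
servo_tool([
  [0,0,-0.25,0,0,0],
  [0,0,-0.5,0,0,0],
  [0,0,-0.72,0,0,0],
  [0,0,-0.865,0,0,0],
  [0,0,-0.865,0,0,0],
])

```text
t: 22.67
position: [0.6315, 0.1513, 0.1684]
ee_rot: [0.0, 1.0, -0.03, -0.001]
wrist_force: [-0.5, -0.2, 0.7]
opening: 0.654
grasp_force: 0.0
```

Request:
servo_tool([
  [0,0,0,0,0,0],
  [0,0,0,0,0,0],
  [0,0,0,0,0,0],
  [0,0,0,0,0,0],
  [0,0,0,0,0,0],
], gripper=0)

```text
t: 23.08
position: [0.6324, 0.1537, 0.1711]
ee_rot: [0.0, 1.0, -0.029, 0.0]
wrist_force: [0.3, -1.1, 0.9]
opening: 0.296
grasp_force: 0.2
```

Request:
servo_tool([
  [0,0,0,0,0,0],
  [0,0,0,0,0,0],
  [0,0,0,0,0,0],
  [0,0,0,0,0,0],
  [0,0,0,0,0,0],
])

```text
t: 23.5
position: [0.6325, 0.1541, 0.1711]
ee_rot: [0.0, 1.0, -0.029, 0.0]
wrist_force: [-1.9, -3.9, 4.6]
opening: 0.286
grasp_force: 20.0
```

Request:
servo_tool([
  [0,0,0.25,0,0,0],
  [0,0,0.5,0,0,0],
  [0,0,0.75,0,0,0],
  [0,0,0.87,0,0,0],
  [0,0,0.87,0,0,0],
])

```text
t: 23.92
position: [0.6343, 0.1549, 0.3071]
ee_rot: [-0.001, 1.0, -0.029, 0.005]
wrist_force: [1.6, 0.4, 0.1]
opening: 0.294
grasp_force: 20.0
```

Request:
servo_tool([
  [0.019,-0.679,0,0,0,0.058],
  [0.019,-0.679,0,0,0,0.058],
  [0.019,-0.679,0,0,0,0.058],
  [0.019,-0.679,0,0,0,0.058],
  [0.019,-0.679,0,0,0,0.058],
])

```text
t: 24.33
position: [0.6349, 0.0516, 0.2994]
ee_rot: [-0.0, 1.0, 0.015, -0.001]
wrist_force: [0.9, 1.2, -0.8]
opening: 0.288
grasp_force: 20.0
```

Request:
servo_tool([
  [0.019,-0.679,0,0,0,0.058],
  [0.019,-0.679,0,0,0,0.058],
  [0.019,-0.679,0,0,0,0.058],
  [0.019,-0.679,0,0,0,0.058],
  [0.019,-0.679,0,0,0,0.058],
])

```text
t: 24.75
position: [0.638, -0.049, 0.3001]
ee_rot: [-0.001, 0.998, 0.062, -0.001]
wrist_force: [-1.3, 0.3, -1.4]
opening: 0.288
grasp_force: 20.0
```

Request:
servo_tool([
  [0.019,-0.679,0,0,0,0.058],
  [0.019,-0.679,0,0,0,0.058],
  [0.019,-0.679,0,0,0,0.058],
  [0.019,-0.679,0,0,0,0.058],
  [0.019,-0.679,0,0,0,0.058],
])

```text
t: 25.17
position: [0.6411, -0.15, 0.3005]
ee_rot: [-0.001, 0.994, 0.107, -0.0]
wrist_force: [-1.0, 0.4, -0.5]
opening: 0.285
grasp_force: 20.0
```

```bash
python3 - <<'E'
from h import *
s=bot.get_state(); q=s["ee_rot"]; print(s["position"],np.degrees(2*np.arctan2(q[2],q[1])),s["opening"])
E
```

```text
[ 0.64110652 -0.1500248   0.30047159] 12.335763593816647 0.2845985905537111
```

Request:
servo_tool([
  [-0.004,-0.014,-0.22,0,0,0],
  [-0.004,-0.014,-0.42,0,0,0],
  [-0.004,-0.014,-0.56,0,0,0],
  [-0.004,-0.014,-0.62,0,0,0],
  [-0.004,-0.014,-0.65,0,0,0],
])

```text
t: 25.58
position: [0.6403, -0.1514, 0.2029]
ee_rot: [-0.0, 0.994, 0.109, -0.001]
wrist_force: [-4.1, -5.2, 10.0]
opening: 0.286
grasp_force: 20.0
```

Request:
servo_tool([
  [0,0,0,0,0,0],
  [0,0,0,0,0,0],
])

```text
t: 25.75
position: [0.6408, -0.1515, 0.2041]
ee_rot: [-0.0, 0.994, 0.108, 0.0]
wrist_force: [-0.3, 0.1, -0.2]
opening: 0.283
grasp_force: 20.0
```

Request:
servo_tool([
  [0,0,0,0,0,0],
  [0,0,0,0,0,0],
  [0,0,0,0,0,0],
  [0,0,0,0,0,0],
  [0,0,0,0,0,0],
], gripper=0.65)

```text
t: 26.17
position: [0.6405, -0.1533, 0.204]
ee_rot: [0.0, 0.994, 0.107, 0.0]
wrist_force: [0.1, -0.6, 0.2]
opening: 0.639
grasp_force: 0.0
```

Request:
servo_tool([
  [0,0,0.15,0,0,0],
  [0,0,0.35,0,0,0],
  [0,0,0.6,0,0,0],
  [0,0,0.85,0,0,0],
  [0,0,0.9,0,0,0],
])

```text
t: 26.58
position: [0.6421, -0.1541, 0.3467]
ee_rot: [0.003, 0.994, 0.107, 0.005]
wrist_force: [0.6, -0.2, 1.2]
opening: 0.651
grasp_force: 0.0
```

Request:
servo_tool([
  [-0.3,0.9,0,0,0,0],
  [-0.3,0.9,0,0,0,0],
  [-0.3,0.9,0,0,0,0],
  [-0.3,0.9,0,0,0,0],
  [-0.3,0.9,0,0,0,0],
])

```text
t: 27.0
position: [0.5941, -0.0148, 0.3385]
ee_rot: [-0.001, 0.994, 0.109, -0.0]
wrist_force: [1.1, -0.5, -1.0]
opening: 0.65
grasp_force: 0.0
```

Request:
servo_tool([
  [-0.3,0.9,0,0,0,0],
  [-0.3,0.9,0,0,0,0],
  [-0.3,0.9,0,0,0,0],
  [-0.3,0.9,0,0,0,0],
  [-0.3,0.9,0,0,0,0],
])

```text
t: 27.42
position: [0.5497, 0.119, 0.3387]
ee_rot: [-0.0, 0.994, 0.109, -0.0]
wrist_force: [-1.0, -0.1, -1.1]
opening: 0.651
grasp_force: 0.0
```

Request:
servo_tool([
  [-0.3,0.9,0,0,0,0],
  [-0.3,0.9,0,0,0,0],
  [-0.3,0.9,0,0,0,0],
  [-0.3,0.9,0,0,0,0],
  [-0.3,0.9,0,0,0,0],
])

```text
t: 27.83
position: [0.5052, 0.2534, 0.3387]
ee_rot: [-0.0, 0.994, 0.109, 0.0]
wrist_force: [-0.0, -0.4, -0.5]
opening: 0.652
grasp_force: 0.0
```

```bash
python3 - <<'E'
from h import *
im=bot.camera("top"); im2=bot.camera("side")
seated(im,(380,194),[524.1,-376.1],-15.3,r=28)
seated(im,(301,158),[640.5,-152.3],12.4,r=28)
seated(im,(351,240),[396.7,-293.2],24.6)
f=lambda a,s:cv2.resize(a[:,:,::-1],s,interpolation=cv2.INTER_CUBIC)
cv2.imwrite("pics/c5.png",np.vstack([f(im[120:270,230:430],(780,585))]))
cv2.imwrite("pics/c6.png",f(im2[60:210,160:360],(780,585)))
E
```

```text
size [ 28.3 143.6] ang 74.7 along,lat [ 0.  -1.1]
size [143.9  29.7] ang 11.8 along,lat [-0.2 -1.2]
size [141.1 114.5] ang 25.2 along,lat [  0.2 -44.1]
```

View pics/c5.png

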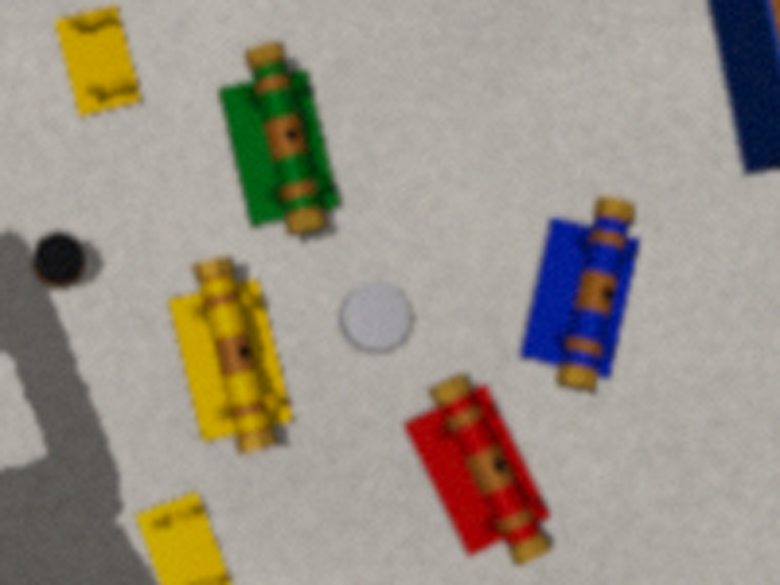

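View pics/c6.png

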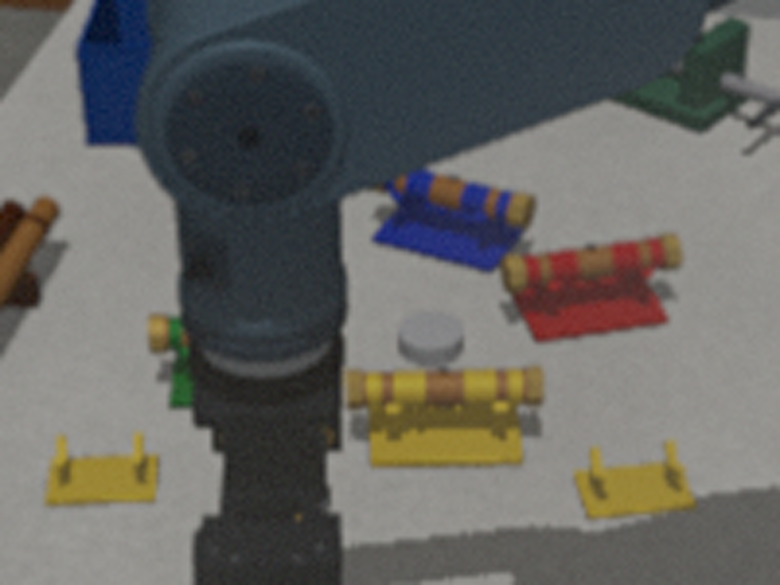

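All four joints lie centred and level in their own cradles: yellow around (235,355), green (285,137), blue (597,292), red (490,468). Their offsets are about 1 mm for green, blue and red. Yellow, judged by eye, is centred and level. The jar cap at (60,258) is where it was, so I'm handing in.

```bash
python3 -c "
from workcell import bot
print(bot.job_done())"
```

```text
the job is handed in; nothing more can be done
None
```

All four flute joints are in their matching cradles and released, the jar was not disturbed, and the job was handed in at about 28 s; the judge's verdict was not returned.

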